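# Reach the jar behind the bottle vases

### The arm

A 6-joint arm with a two-finger parallel gripper is mounted at the origin on the work surface. World frame = base frame: x ahead of the robot, y to its left, z up, the work surface at z = 0. Lengths are in m, angles in rad, forces in N, time in s.
With the tool pointing down it reaches from about 0.35 to 0.975 m from the base axis. Payload 4.9 kg.
Tool frame: the origin (TCP) lies on the mounting face of the last link; the fingertips stand 173 mm ahead of it and the grasp point (between the pads) lies ctrl.pinch_z ahead of it (ctrl.pinch_z is the distance from the TCP to the grasp point, in m); z points along the fingers, y is the line along which they close (so a half turn about z gives the same grasp; the last joint's range is limited). The gripper opens to 85 mm and grips with 20 to 120 N. Pads are 22 mm wide; open, the fingers measure 114 mm over their backs; the gripper's body (76 mm by 85 mm) begins 54 mm behind the grasp point. The pads swing forward as they close: fully open they stand 13 mm farther back than shut.
Start: joints at [-0.119, 0.053, 1.613, -0, 1.476, -0.119], TCP at [0.625, 0, 0.405] pointing down, gripper open.
Joint ranges: [-3.01, 3.01], [-1.01, 2.22], [0.06, 2.58], [-1.02, 4.17], [0.09, 2.62], [-3.14, 3.14]. Speed limits (rad/s): [2.57, 2.57, 3.14, 3.14, 3.14, 3.14].

### API

Orientations are given as a rotation vector (axis times angle).
In Python, from station import telemetry, eyes, ctrl gives the robot as it stands.
- The arm moves only by the tool apply_moves, never from a script. Its argument "plan" is a list of rows, each a list of 5 numbers: the finger opening in m, from 0 to 0.0854, then the shift along the tool's x, y, z in m, then the turn about the tool's z in rad. In form: [[jaw, x, y, z, roll], ...]. A call has 1 to 12 rows; each row is the pose to reach, as a shift and turn from the pose commanded when the call began, along the tool's axes at that moment; what a row does not reach only later rows make up. A row lasts 1/12 s, in which the tool goes at most 41.7 mm and 7.16 degrees, less where a joint would pass 70% of its speed; a pose out of reach is approached as far as the arm can. A call with a gripper value outside its range is refused whole. The fingers move at their own pace and stop on an object; "newtons" is the grip in N (left out, the last holds). Time passes only in rows, so rows that repeat a pose let the fingers close. It gives the time, the measured TCP pose, the force, the opening and the grip force at its end, in the units of the state.
- telemetry.get_obs(): the state, without advancing time (a new reading comes with each control period).
- eyes.get_image(name): name is "scene" or "side" or "wrist"; returns a dict with "img" (420x560x3 uint8, blue, green, red), "range_z" (420x560 float32, m along the optical axis (not along the pixel's ray), 0 where there is no reading), "K" (3x3 intrinsics, pixels), "dist_coeffs" ([k1, k2, p1, p2, k3] as OpenCV has them; the pictures are not rectified), "pose" (4x4, takes a point from camera to world coordinates); the wrist camera has in their place "hand_eye" (4x4, takes a point from camera to tool coordinates, whose origin is the TCP and whose axes are the flange's). Camera axes: x right, y down, z forward; pixel columns grow to the right and rows downward; lengths in m; the calibration is good to about 2 mm. A picture is of the moment at which its call begins: read the wrist's pose just before it.
- ctrl.finish_job(): hands the job in; it is judged then, once.
Trained networks look in a picture, given as the dict that the camera call returned (one of the last four; its "shot" number tells which), for a name from the list of things; names that differ only in an ending like _2 or _b are one class to them, and where a whole thing is asked for, a point or a joint stands for the part that bears it (a point fixed in the world has none). Each returns a list of dicts, best first, with "confidence" (0 to 1); they miss things now and then, are a little off and sometimes report something else, mostly with a low value. They report only what shows in the picture. A call takes as long as a camera call.
- eyes.search_frame(thing, picture): "box" ([left, top, right, bottom] in pixels, round what is visible of it).
- eyes.outline_of(thing, picture): "region" (420x560 bool, what is visible of it) and "box" ([left, top, right, bottom] in pixels, round what is visible of it).
- eyes.tip_of(thing, picture): "point" ([column, row] in pixels: a listed point, or the origin of a listed thing).
The state is a dict: "t": time; "q": joint angles; "dq": joint speeds; "effort": joint torques, N m; "tool_pos": TCP position; "tool_rot": TCP orientation; "contact_force": force on the tool from outside, world axes, zero at the start; "wrist_torque": the same for the moment, N m; "opening": finger opening in m; "grip_force": force on a finger pad.
Only numpy, scipy, OpenCV 4.12 (cv2) and the standard library are available. Lean on these libraries where they do the work, as an engineer would, in place of code of your own. Each camera call takes 0.05 s, during which the arm holds its last target. There are 200 camera calls.

### The job

Three tall bottle vases on the wooden rack hem in the low white jar behind them: first clear all three onto the long light board, then fetch the jar and stand it in the middle of the banding wheel, and only after that put each vase back in the middle of the glaze tile of its own colour. Keep every pot upright, set each down gently without dropping it, and let go of everything at the end.

Things in the scene. Friction and masses are not known exactly. Their poses are not given: they have to be found in the camera images.
- vase_blue: cobalt-blue glazed bottle vase, loose, about 0.26 kg (varies), round and 130 mm tall: foot 42 mm across, belly 52 mm across from 28 to 52 mm above its foot, tapering to a straight neck 32 mm across from 85 to 122 mm above its foot (the place to grip it), then a lip 38 mm across. Starts standing on the tile of its own colour. Origin: centre of its underside, z up through the mouth; it is solid (closed).
- vase_green: green glazed bottle vase, loose, about 0.26 kg (varies), round and 130 mm tall: foot 42 mm across, belly 52 mm across from 28 to 52 mm above its foot, tapering to a straight neck 32 mm across from 85 to 122 mm above its foot (the place to grip it), then a lip 38 mm across. Starts standing on the tile of its own colour. Origin: centre of its underside, z up through the mouth; it is solid (closed).
- vase_red: rust-red glazed bottle vase, loose, about 0.26 kg (varies), round and 130 mm tall: foot 42 mm across, belly 52 mm across from 28 to 52 mm above its foot, tapering to a straight neck 32 mm across from 85 to 122 mm above its foot (the place to grip it), then a lip 38 mm across. Starts standing on the tile of its own colour. Origin: centre of its underside, z up through the mouth; it is solid (closed).
- jar: low white round jar, loose, about 0.2 kg (varies), 60 mm tall and 60 mm across from 14 to 52 mm above its foot (foot 48 mm, top 52 mm across). It stands directly on the wooden rack, between the vases and the rack's raised back edge, with about 12 to 20 mm free to each neighbour. Origin: centre of its underside, z up.
- tile_blue: cobalt-blue glaze sample tile, fixed on the rack: 66 x 66 mm, 6 mm thick, sides along the rack's. The cobalt-blue vase stands on it at the start and belongs on it at the end. Origin: centre of its underside (its top is 6 mm higher).
- tile_green: green glaze sample tile, fixed on the rack: 66 x 66 mm, 6 mm thick, sides along the rack's. The green vase stands on it at the start and belongs on it at the end. Origin: centre of its underside (its top is 6 mm higher).
- tile_red: rust-red glaze sample tile, fixed on the rack: 66 x 66 mm, 6 mm thick, sides along the rack's. The rust-red vase stands on it at the start and belongs on it at the end. Origin: centre of its underside (its top is 6 mm higher).
- rack: dark wooden rack, fixed on the table: a slab 180 mm (its x) by 240 mm (its y), 16 mm thick, with an upright edge along its far (+x) side, 12 mm thick and rising to 66 mm above the table. The three tiles lie about 70 mm from the jar: one before it (its -x side), one on each side (its +y and -y); which colour lies where changes. Origin: centre of the slab's underside, yaw is the rack's.
- board: long light-coloured wooden board (the side area), fixed on the table left or right of the rack: 320 mm along its x, 110 mm along its y, 20 mm thick; bare at the start. Origin: centre of its underside.
- wheel: banding wheel (potter's low turntable), fixed and locked, it does not turn: round aluminium top 170 mm across with a painted blue ring (124 mm across) about its centre and a blue edge, its flat top 60 mm above the table, on a dark foot. On the other side of the rack from the board. Origin: on its axis at the table, so its top centre is 60 mm above.

How it is judged:
By the outcome, as a careful person would: the job done as asked, in the order asked, and still so for the second after the job is handed in, with the robot touching nothing.
It also fails if it takes over 128 s, if anything falls off the work surface, if the arm or the gripper's body presses on something with over 40 N, if the wrist force passes 120 N, or if a joint passes its speed limit or range.

## Working session

There is one attempt and no reset: what is moved stays moved. The work goes in short steps, Python scripts to look and compute and a tool call to move; the robot and the scene stay as the last step left them, time stands still between calls to the robot, and variables do not carry over. Pictures are saved under pics/ and viewed, at most 14 in all, crops included, and the job is handed in when it is done.

Besides the shell and the picture viewer there is one more tool, called after ">>>" in YAML: its name, and indented under it one key for each argument. apply_moves: Moves the arm, as the interface text tells. Its arguments: {"type":"object","properties":{"plan":{"type":"array","items":{"type":"array","items":{"type":"number"}}},"newtons":{"type":"number"}},"required":["plan"]}

```bash
mkdir -p pics; ls
cat > h.py <<'E'
import numpy as np, cv2
from station import telemetry, eyes, ctrl
from scipy.spatial.transform import Rotation as R
def world(p, mask_or_pts, pose=None):
    """points in the world of the pixels of a mask (with range)"""
    T = p["pose"] if pose is None else pose
    v,u = np.nonzero(mask_or_pts & (p["range_z"]>0))
    n = cv2.undistortPoints(np.c_[u,v].astype(float)[:,None], p["K"], p["dist_coeffs"])[:,0]
    z = p["range_z"][v,u]
    P = np.c_[n*z[:,None], z]
    return P@T[:3,:3].T+T[:3,3]
def wristpose():
    o=telemetry.get_obs(); T=np.eye(4); T[:3,:3]=R.from_rotvec(o["tool_rot"]).as_matrix(); T[:3,3]=o["tool_pos"]; return T
E
python3 - <<'E'
from h import *
o=telemetry.get_obs(); print(o, ctrl.pinch_z)
for c in("scene","side"):
    p=eyes.get_image(c); cv2.imwrite(f"pics/{c}0.png",p["img"])
    for t in("vase_blue","vase_green","vase_red","jar","tile_blue","tile_green","tile_red","rack","board","wheel"):
        r=eyes.outline_of(t,p)
        if not r: print(c,t,None); continue
        m=r[0]["region"]; P=world(p,m); 
        q=np.percentile(P,[3,50,97],axis=0).round(3)
        top=P[P[:,2]>np.percentile(P[:,2],97)-0.006]
        (cx,cy),(a,b),ang=cv2.minAreaRect(P[:,:2].astype(np.float32))
        print(c,t,round(r[0]["confidence"],2),m.sum(),q.tolist(),"top",top.mean(0).round(3),"rect",np.round([cx,cy,a,b,ang],3))
E
```

```text
pics
{'t': 0.0, 'q': array([-1.19023558e-01,  5.33697429e-02,  1.61432209e+00,  3.80396835e-06,
        1.47602588e+00, -1.19022306e-01]), 'dq': array([1.58054180e-03, 1.62542614e-04, 1.21561628e-03, 1.74271976e-03,
       5.30297486e-05, 6.28112009e-04]), 'effort': array([ 2.70554956e-04, -3.93670499e+01, -3.70175600e+01, -1.62778279e-04,
        6.93513779e-03, -6.06393527e-06]), 'tool_pos': array([6.24723496e-01, 1.91635906e-05, 4.03437882e-01]), 'tool_rot': array([-2.22025995e+00, -2.22025637e+00,  2.05760176e-03]), 'contact_force': array([ 0.00780328, -0.13483661,  0.31270566]), 'wrist_torque': array([ 0.03006772, -0.00895718, -0.05972537]), 'grip_force': 0.0, 'opening': 0.08570191710000226} 0.1547
scene vase_blue 0.57 1220 [[0.611, -0.089, 0.033], [0.636, -0.065, 0.095], [0.649, -0.052, 0.151]] top [ 0.626 -0.075  0.15 ] rect [ 5.6600e-01 -1.5500e-01  2.5200e-01  5.2000e-02  5.3589e+01]
scene vase_green 0.86 1013 [[0.546, -0.013, 0.027], [0.568, 0.014, 0.103], [0.578, 0.025, 0.152]] top [0.563 0.003 0.15 ] rect [ 5.2300e-01 -3.4000e-02  2.9400e-01  5.1000e-02  4.3964e+01]
scene
[... 2152 characters left out ...]
green 0.78 319 [[0.527, -0.036, 0.02], [0.546, -0.022, 0.024], [0.588, 0.026, 0.026]] top [ 0.553 -0.016  0.024] rect [ 5.6100e-01 -4.0000e-03  6.6000e-02  6.4000e-02  8.0622e+01]
side tile_red None
side rack 0.98 4124 [[0.497, -0.136, 0.006], [0.559, -0.075, 0.018], [0.682, 0.105, 0.068]] top [ 0.673 -0.047  0.067] rect [6.3300e-01 4.0000e-03 2.7700e-01 2.5100e-01 8.1108e+01]
side board 0.68 13374 [[0.375, -0.412, 0.012], [0.501, -0.363, 0.021], [0.678, -0.308, 0.023]] top [ 0.513 -0.361  0.021] rect [ 0.534 -0.353  0.119  0.323 89.772]
side wheel 0.94 2501 [[0.453, 0.231, 0.007], [0.518, 0.288, 0.062], [0.599, 0.381, 0.064]] top [0.525 0.305 0.063] rect [ 0.579  0.347  0.296  0.172 35.039]
```

View images.

Run:
```python
from h import *
T=wristpose(); p=eyes.get_image("wrist"); Tw=T@p["hand_eye"]
print(T.round(3)); print(p["hand_eye"].round(3))
s=cv2.imread("pics/scene0.png"); d=cv2.imread("pics/side0.png")
cv2.imwrite("pics/w0.png",p["img"])
cv2.imwrite("pics/a0.png",cv2.resize(np.vstack([np.hstack([s,d]),np.hstack([p["img"],0*s])]),(800,600)))
for t in("vase_blue","vase_green","vase_red","jar","tile_blue","tile_green","tile_red","rack","board","wheel"):
    r=eyes.outline_of(t,p)
    if not r: print(t,None); continue
    m=r[0]["region"]; P=world(p,m,Tw); 
    top=P[P[:,2]>np.percentile(P[:,2],97)-0.004]
    c,rad=cv2.minEnclosingCircle(top[:,:2].astype(np.float32))
    (cx,cy),(a,b),ang=cv2.minAreaRect(P[:,:2].astype(np.float32))
    print(t,round(r[0]["confidence"],2),m.sum(),r[0]["box"],"z",np.percentile(P[:,2],[3,50,97]).round(3),"top",top.mean(0).round(3),"circ",np.round(c,3),round(rad,3),"rect",np.round([cx,cy,a,b,ang],3))
```

```text
[[-0.     1.    -0.     0.625]
 [ 1.     0.    -0.     0.   ]
 [-0.    -0.    -1.     0.405]
 [ 0.     0.     0.     1.   ]]
[[ 0.    -0.952 -0.306  0.078]
 [ 1.     0.    -0.001  0.   ]
 [ 0.001 -0.306  0.952  0.031]
 [ 0.     0.     0.     1.   ]]
vase_blue 0.77 5035 [258.4, 233.2, 314.9, 342.2] z [0.048 0.118 0.152] top [ 0.624 -0.078  0.151] circ [ 0.624 -0.079] 0.019 rect [ 0.628 -0.134  0.057  0.164  3.025]
vase_green 0.72 5070 [160.6, 158.4, 247.4, 250.7] z [0.057 0.134 0.153] top [ 0.56  -0.002  0.152] circ [ 0.559 -0.003] 0.019 rect [ 5.4000e-01 -2.2000e-02  1.0800e-01  5.7000e-02  4.9395e+01]
vase_red 0.7 4048 [277.3, 92.5, 350.1, 168.0] z [0.075 0.151 0.153] top [0.645 0.054 0.151] circ [0.645 0.053] 0.018 rect [ 0.646  0.043  0.053  0.072 16.913]
jar 0.77 3857 [261.0, 162.9, 323.4, 231.9] z [0.041 0.075 0.077] top [ 0.629 -0.013  0.075] circ [ 0.629 -0.014] 0.028 rect [ 6.2700e-01 -1.5000e-02  6.5000e-02  5.8000e-02  5.3436e+01]
tile_blue 0.81 1033 [246.3, 217.0, 320.0, 273.0] z [0.02  0.021 0.023] top [ 0.614 -0.07   0.022] circ [ 0.617 -0.074] 0.046 rect [ 6.2300e-01 -7.3000e-02  8.0000e-02  6.7000e-02  8.1336e+01]
tile_green 0.67 1991 [189.7, 137.8, 262.3, 211.1] z [0.019 0.021 0.023] top [0.572 0.011 0.022] circ [ 0.563 -0.   ] 0.045 rect [ 5.6200e-01 -1.0000e-03  6.6000e-02  6.6000e-02  8.1155e+01]
tile_red 0.72 1814 [269.2, 76.7, 346.9, 149.8] z [0.019 0.021 0.023] top [0.633 0.069 0.022] circ [0.642 0.056] 0.045 rect [6.4200e-01 5.6000e-02 6.6000e-02 6.7000e-02 8.2178e+01]
rack 0.94 25942 [162.4, 38.7, 388.1, 325.7] z [0.014 0.016 0.066] top [ 0.678 -0.005  0.068] circ [ 0.668 -0.018] 0.121 rect [ 5.9900e-01 -2.7000e-02  2.8900e-01  2.0200e-01  8.1174e+01]
board 0.82 227 [185.8, 402.4, 218.0, 416.5] z [0.001 0.007 0.018] top [ 0.515 -0.28   0.036] circ [ 0.558 -0.147] 0.164 rect [ 5.6900e-01 -1.5300e-01  3.3100e-01  3.9000e-02  6.9872e+01]
wheel None
```

View pics/a0.png

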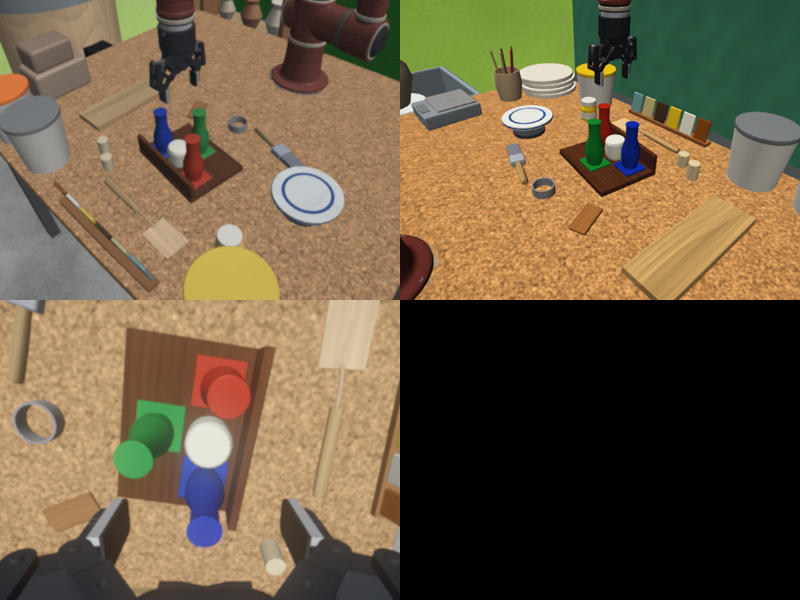

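>>> apply_moves:
  plan:
    - [0.06,-0.02,0,0,0]
    - [0.06,-0.05,0,0,0]
    - [0.06,-0.075,0,0.01,0]
    - [0.06,-0.078,0,0.03,0]
    - [0.06,-0.078,0,0.05,0]
    - [0.06,-0.078,0,0.07,0]
    - [0.06,-0.078,0,0.09,0]
    - [0.06,-0.078,0,0.105,0]
    - [0.06,-0.078,0,0.115,0]
    - [0.06,-0.078,0,0.12,0]
    - [0.06,-0.078,0,0.12,0]
    - [0.06,-0.078,0,0.12,0]
  newtons: 50

```text
t: 2.65
tool_pos: [0.6253, -0.078, 0.2855]
tool_rot: [2.221, 2.221, 0.001]
contact_force: [0.8, -0.5, -0.3]
opening: 0.06
grip_force: 0.0
```

>>> apply_moves:
  plan:
    - [0.045,0,-0.001,0,0]
    - [0.036,0,-0.001,0,0]
    - [0.03,0,-0.001,0,0]
    - [0.02,0,-0.001,0,0]
    - [0.02,0,-0.001,0,0]
    - [0.02,0,-0.001,0,0]
    - [0.02,0,-0.001,-0.005,0]
    - [0.02,0,-0.001,-0.015,0]
    - [0.02,0,-0.001,-0.03,0]
    - [0.02,0,-0.001,-0.05,0]
    - [0.02,0,-0.001,-0.065,0]
    - [0.02,0,-0.001,-0.07,0]

```text
t: 3.65
tool_pos: [0.6248, -0.0782, 0.3592]
tool_rot: [2.218, 2.218, 0.005]
contact_force: [0.8, 0.2, -2.8]
opening: 0.0332
grip_force: 50.2
```

>>> apply_moves:
  plan:
    - [0.02,-0.01,0.001,0,0]
    - [0.02,-0.03,0.003,0,0]
    - [0.02,-0.06,0.004,0,0]
    - [0.02,-0.09,0.006,0,0]
    - [0.02,-0.12,0.008,0,0]
    - [0.02,-0.15,0.01,0,0]
    - [0.02,-0.18,0.012,0,0]
    - [0.02,-0.21,0.014,0,0]
    - [0.02,-0.24,0.016,0,0]
    - [0.02,-0.26,0.016,0,0]
    - [0.02,-0.27,0.016,0,0]
    - [0.02,-0.275,0.016,0,0]

```text
t: 4.65
tool_pos: [0.6395, -0.3546, 0.3535]
tool_rot: [-2.222, -2.218, 0.0]
contact_force: [-1.1, 0.9, -3.9]
opening: 0.0332
grip_force: 50.3
```

>>> apply_moves:
  plan:
    - [0.02,0,0,0.01,0]
    - [0.02,0,0,0.025,0]
    - [0.02,0,0,0.045,0]
    - [0.02,0,0,0.058,0]
    - [0.02,0,0,0.064,0]
    - [0.02,0,0,0.067,0]
    - [0.02,0,0,0.069,0]
    - [0.02,0,0,0.07,0]
    - [0.02,0,0,0.07,0]
    - [0.02,0,0,0.07,0]

```text
t: 5.48
tool_pos: [0.6403, -0.3531, 0.2858]
tool_rot: [2.22, 2.22, 0.0]
contact_force: [0.7, 0.5, -3.6]
opening: 0.0332
grip_force: 50.3
```

>>> apply_moves:
  plan:
    - [0.02,0,0,0.001,0]
    - [0.02,0,0,0.0015,0]
    - [0.02,0,0,0.002,0]
    - [0.02,0,0,0.002,0]

```text
t: 5.82
tool_pos: [0.6404, -0.3534, 0.2847]
tool_rot: [2.22, 2.219, 0.001]
contact_force: [-1.9, 0.3, 3.6]
opening: 0.0335
grip_force: 49.6
```

>>> apply_moves:
  plan:
    - [0.034,0,0,0,0]
    - [0.038,0,0,0,0]
    - [0.045,0,0,0,0]
    - [0.06,0,0,0,0]
    - [0.06,0,0,0,0]
    - [0.06,0,0,-0.01,0]
    - [0.06,0,0,-0.03,0]
    - [0.06,0,0,-0.05,0]
    - [0.06,0,0,-0.07,0]
    - [0.06,0,0,-0.09,0]
    - [0.06,0,0,-0.11,0]
    - [0.06,0,0,-0.12,0]

```text
t: 6.82
tool_pos: [0.6403, -0.3531, 0.4071]
tool_rot: [2.218, 2.218, 0.001]
contact_force: [-0.5, -0.0, 0.9]
opening: 0.0599
grip_force: 0.0
```

```bash
cat >> h.py <<'E'
def look(cam, things, show=None):
    T=wristpose(); p=eyes.get_image(cam); Tw=T@p["hand_eye"] if cam=="wrist" else p["pose"]
    if show: cv2.imwrite(f"pics/{show}.png",p["img"])
    for t in things:
        r=eyes.outline_of(t,p)
        if not r: print(t,None); continue
        m=r[0]["region"]; P=world(p,m,Tw)
        top=P[P[:,2]>np.percentile(P[:,2],97)-0.004]
        c,rad=cv2.minEnclosingCircle(top[:,:2].astype(np.float32))
        (cx,cy),(a,b),ang=cv2.minAreaRect(top[:,:2].astype(np.float32))
        print(t,round(r[0]["confidence"],2),m.sum(),"z",np.percentile(P[:,2],[3,50,97]).round(3),"top",top.mean(0).round(3),"circ",np.round(c,3),round(rad,3),"rect",np.round([cx,cy,a,b,ang],3))
E
python3 - <<'E'
from h import *
look("wrist",["vase_blue","vase_green","board"],"w1")
look("side",["vase_blue"],"s1")
cv2.imwrite("pics/a1.png",cv2.resize(np.hstack([cv2.imread("pics/w1.png"),cv2.imread("pics/s1.png")]),(800,300)))
E
```

```text
vase_blue 0.67 4398 z [0.058 0.148 0.15 ] top [ 0.64  -0.353  0.149] circ [ 0.64  -0.354] 0.018 rect [ 6.4000e-01 -3.5400e-01  3.6000e-02  3.6000e-02  5.9869e+01]
vase_green None
board 0.61 30611 z [0.018 0.02  0.021] top [ 0.521 -0.351  0.02 ] circ [ 0.534 -0.355] 0.168 rect [ 0.534 -0.356  0.11   0.32  89.696]
vase_blue 0.91 2113 z [0.03  0.09  0.152] top [ 0.637 -0.356  0.151] circ [ 0.639 -0.356] 0.018 rect [ 0.639 -0.355  0.035  0.032 27.629]
```

View pics/a1.png

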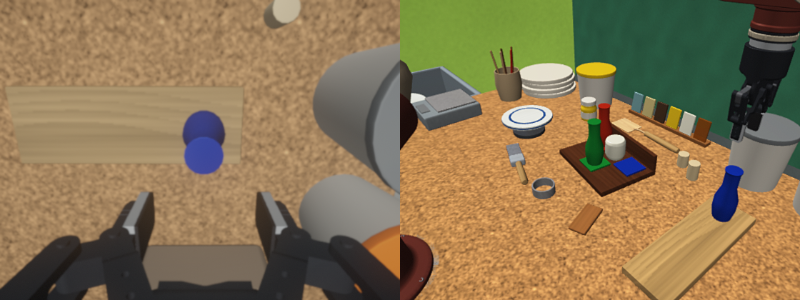

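>>> apply_moves:
  plan:
    - [0.06,0.01,-0.002,0,0]
    - [0.06,0.04,-0.01,0,0]
    - [0.06,0.08,-0.018,0,0]
    - [0.06,0.12,-0.027,0,0]
    - [0.06,0.16,-0.036,0,0]
    - [0.06,0.2,-0.045,0,0]
    - [0.06,0.24,-0.054,0,0]
    - [0.06,0.28,-0.064,0,0]
    - [0.06,0.315,-0.072,0,0]
    - [0.06,0.34,-0.078,0,0]
    - [0.06,0.35,-0.08,0,0]
    - [0.06,0.35,-0.08,0.01,0]

```text
t: 8.12
tool_pos: [0.5597, -0.0008, 0.394]
tool_rot: [2.216, 2.224, 0.003]
contact_force: [0.7, -0.5, 1.6]
opening: 0.06
grip_force: 0.0
```

>>> apply_moves:
  plan:
    - [0.06,0,0,0.02,0]
    - [0.06,0,0,0.04,0]
    - [0.06,0,0,0.06,0]
    - [0.06,0,0,0.08,0]
    - [0.06,0,0,0.095,0]
    - [0.06,0,0,0.105,0]
    - [0.06,0,0,0.108,0]
    - [0.05,0,0,0.108,0]
    - [0.042,0,0,0.108,0]
    - [0.036,0,0,0.108,0]
    - [0.03,0,0,0.108,0]
    - [0.02,0,0,0.108,0]

```text
t: 9.12
tool_pos: [0.5605, -0.0031, 0.2863]
tool_rot: [2.22, 2.22, 0.002]
contact_force: [-0.8, 0.1, 3.1]
opening: 0.0333
grip_force: 49.0
```

>>> apply_moves:
  plan:
    - [0.02,0,0,0,0]
    - [0.02,0,0,0,0]
    - [0.02,0,0,-0.005,0]
    - [0.02,0,0,-0.015,0]
    - [0.02,0,0,-0.03,0]
    - [0.02,0,0,-0.05,0]
    - [0.02,0,0,-0.065,0]
    - [0.02,0,0,-0.07,0]

```text
t: 9.78
tool_pos: [0.5604, -0.003, 0.3576]
tool_rot: [2.219, 2.219, 0.004]
contact_force: [0.0, 0.8, -2.2]
opening: 0.0335
grip_force: 50.5
```

>>> apply_moves:
  plan:
    - [0.02,-0.01,-0.001,0,0]
    - [0.02,-0.035,-0.003,0,0]
    - [0.02,-0.07,-0.006,0,0]
    - [0.02,-0.105,-0.009,0,0]
    - [0.02,-0.14,-0.012,0,0]
    - [0.02,-0.175,-0.015,0,0]
    - [0.02,-0.21,-0.018,0,0]
    - [0.02,-0.245,-0.021,0,0]
    - [0.02,-0.28,-0.024,0,0]
    - [0.02,-0.315,-0.027,0,0]
    - [0.02,-0.34,-0.03,0,0]
    - [0.02,-0.35,-0.03,0,0]

```text
t: 10.78
tool_pos: [0.5282, -0.3566, 0.3525]
tool_rot: [-2.224, -2.216, 0.003]
contact_force: [-0.5, -0.2, -1.9]
opening: 0.0333
grip_force: 50.4
```

>>> apply_moves:
  plan:
    - [0.02,0,0,0.01,0]
    - [0.02,0,0,0.025,0]
    - [0.02,0,0,0.045,0]
    - [0.02,0,0,0.058,0]
    - [0.02,0,0,0.064,0]
    - [0.02,0,0,0.067,0]
    - [0.02,0,0,0.069,0]
    - [0.02,0,0,0.07,0]
    - [0.02,0,0,0.071,0]
    - [0.02,0,0,0.0715,0]
    - [0.02,0,0,0.072,0]
    - [0.02,0,0,0.072,0]

```text
t: 11.78
tool_pos: [0.5303, -0.3534, 0.2843]
tool_rot: [2.22, 2.22, 0.0]
contact_force: [0.2, -0.3, 2.9]
opening: 0.0336
grip_force: 49.8
```

>>> apply_moves:
  plan:
    - [0.034,0,0,0,0]
    - [0.038,0,0,0,0]
    - [0.045,0,0,0,0]
    - [0.06,0,0,0,0]
    - [0.06,0,0,0,0]
    - [0.06,0,0,-0.01,0]
    - [0.06,0,0,-0.03,0]
    - [0.06,0,0,-0.05,0]
    - [0.06,0,0,-0.07,0]
    - [0.06,0,0,-0.09,0]
    - [0.06,0,0,-0.11,0]
    - [0.06,0,0,-0.12,0]

```text
t: 12.78
tool_pos: [0.5303, -0.3532, 0.4069]
tool_rot: [2.218, 2.218, 0.001]
contact_force: [0.9, -0.4, 1.3]
opening: 0.0599
grip_force: 0.0
```

>>> apply_moves:
  plan:
    - [0.06,0.01,0.002,0,0]
    - [0.06,0.05,0.014,0,0]
    - [0.06,0.09,0.026,0,0]
    - [0.06,0.13,0.037,0,0]
    - [0.06,0.17,0.048,0,0]
    - [0.06,0.21,0.06,0,0]
    - [0.06,0.25,0.071,0,0]
    - [0.06,0.29,0.082,0,0]
    - [0.06,0.33,0.094,0,0]
    - [0.06,0.37,0.105,0,0]
    - [0.06,0.398,0.112,0,0]
    - [0.06,0.406,0.114,0,0]

```text
t: 13.78
tool_pos: [0.6438, 0.0578, 0.4009]
tool_rot: [-2.214, -2.225, 0.001]
contact_force: [-0.4, -0.1, -0.1]
opening: 0.0599
grip_force: 0.0
```

Run:
```python
from h import *
look("wrist",["vase_red","tile_blue","tile_green","jar"])
look("scene",["wheel","vase_green"]); look("side",["vase_green","vase_blue"])
```

```text
vase_red 0.64 4556 z [0.066 0.15  0.152] top [0.645 0.054 0.152] circ [0.645 0.054] 0.018 rect [6.4500e-01 5.4000e-02 3.5000e-02 3.5000e-02 8.9319e+01]
tile_blue 0.56 2337 z [0.02  0.022 0.023] top [ 0.621 -0.088  0.022] circ [ 0.622 -0.08 ] 0.045 rect [ 6.2200e-01 -7.6000e-02  7.6000e-02  6.6000e-02  8.1186e+01]
tile_green 0.64 4060 z [0.018 0.022 0.023] top [0.562 0.    0.022] circ [ 0.562 -0.001] 0.046 rect [ 5.6200e-01 -1.0000e-03  6.7000e-02  6.6000e-02  8.1283e+01]
jar 0.66 2842 z [0.038 0.075 0.077] top [ 0.628 -0.014  0.076] circ [0.63  0.007] 0.048 rect [6.3600e-01 3.0000e-03 8.8000e-02 5.5000e-02 6.8452e+01]
wheel 0.75 6532 z [0.052 0.059 0.061] top [0.535 0.317 0.06 ] circ [0.53  0.315] 0.085 rect [ 0.532  0.316  0.165  0.167 52.256]
vase_green 0.69 965 z [0.026 0.086 0.149] top [ 0.53  -0.349  0.149] circ [ 0.531 -0.349] 0.019 rect [ 0.529 -0.349  0.035  0.035 20.031]
vase_green 0.71 2605 z [0.025 0.091 0.152] top [ 0.528 -0.355  0.151] circ [ 0.529 -0.355] 0.02 rect [ 5.3000e-01 -3.5400e-01  3.5000e-02  3.8000e-02  8.8765e+01]
vase_blue 0.85 2135 z [0.029 0.09  0.152] top [ 0.638 -0.356  0.151] circ [ 0.641 -0.355] 0.02 rect [ 0.64  -0.355  0.036  0.032 26.263]
```

Target red (0.645, 0.053); commanded (0.644, 0.053, 0.403).

>>> apply_moves:
  plan:
    - [0.06,0,0.001,0.02,0]
    - [0.06,0,0.001,0.045,0]
    - [0.06,0,0.001,0.07,0]
    - [0.06,0,0.001,0.09,0]
    - [0.06,0,0.001,0.105,0]
    - [0.06,0,0.001,0.113,0]
    - [0.06,0,0.001,0.118,0]
    - [0.05,0,0.001,0.118,0]
    - [0.042,0,0.001,0.118,0]
    - [0.036,0,0.001,0.118,0]
    - [0.03,0,0.001,0.118,0]
    - [0.02,0,0.001,0.118,0]

```text
t: 15.33
tool_pos: [0.6455, 0.053, 0.2867]
tool_rot: [2.22, 2.22, 0.003]
contact_force: [-0.9, -0.4, 4.0]
opening: 0.0335
grip_force: 48.8
```

>>> apply_moves:
  plan:
    - [0.02,0,0,0,0]
    - [0.02,0,0,0,0]
    - [0.02,0,0,-0.005,0]
    - [0.02,0,0,-0.015,0]
    - [0.02,0,0,-0.03,0]
    - [0.02,0,0,-0.055,0]
    - [0.02,0,0,-0.08,0]
    - [0.02,0,0,-0.1,0]
    - [0.02,0,0,-0.11,0]
    - [0.02,0,0,-0.11,0]

```text
t: 16.17
tool_pos: [0.6456, 0.053, 0.3994]
tool_rot: [2.218, 2.218, 0.008]
contact_force: [-0.2, 0.3, -1.5]
opening: 0.0337
grip_force: 50.4
```

>>> apply_moves:
  plan:
    - [0.02,-0.01,-0.008,0,0]
    - [0.02,-0.035,-0.03,0,0]
    - [0.02,-0.065,-0.055,0,0]
    - [0.02,-0.095,-0.08,0,0]
    - [0.02,-0.125,-0.105,0,0]
    - [0.02,-0.155,-0.13,0,0]
    - [0.02,-0.185,-0.155,0,0]
    - [0.02,-0.215,-0.18,0,0]
    - [0.02,-0.245,-0.2,0,0]
    - [0.02,-0.275,-0.215,0,0]
    - [0.02,-0.305,-0.225,0,0]
    - [0.02,-0.335,-0.225,0,0]

```text
t: 17.17
tool_pos: [0.4172, -0.2831, 0.3923]
tool_rot: [-2.22, -2.217, 0.001]
contact_force: [0.3, 0.4, -1.2]
opening: 0.0336
grip_force: 50.6
```

>>> apply_moves:
  plan:
    - [0.02,-0.03,0,0,0]
    - [0.02,-0.055,0,0.005,0]
    - [0.02,-0.066,0,0.015,0]
    - [0.02,-0.071,0,0.035,0]
    - [0.02,-0.071,0,0.06,0]
    - [0.02,-0.071,0,0.08,0]
    - [0.02,-0.071,0,0.095,0]
    - [0.02,-0.071,0,0.102,0]
    - [0.02,-0.071,0,0.106,0]
    - [0.02,-0.071,0,0.108,0]
    - [0.02,-0.071,0,0.109,0]
    - [0.02,-0.071,0,0.11,0]

```text
t: 18.17
tool_pos: [0.4203, -0.3532, 0.2858]
tool_rot: [2.22, 2.22, -0.0]
contact_force: [-0.2, 0.3, -1.3]
opening: 0.0335
grip_force: 50.7
```

>>> apply_moves:
  plan:
    - [0.02,0,0,0.001,0]
    - [0.02,0,0,0.0015,0]
    - [0.02,0,0,0.002,0]
    - [0.02,0,0,0.002,0]

```text
t: 18.5
tool_pos: [0.4204, -0.3536, 0.2847]
tool_rot: [2.219, 2.219, -0.001]
contact_force: [-0.9, 0.8, 5.9]
opening: 0.0337
grip_force: 49.5
```

>>> apply_moves:
  plan:
    - [0.034,0,0,0,0]
    - [0.038,0,0,0,0]
    - [0.045,0,0,0,0]
    - [0.06,0,0,0,0]
    - [0.06,0,0,0,0]
    - [0.06,0,0,-0.01,0]
    - [0.06,0,0,-0.03,0]
    - [0.06,0,0,-0.05,0]
    - [0.06,0,0,-0.07,0]
    - [0.06,0,0,-0.09,0]
    - [0.06,0,0,-0.11,0]
    - [0.06,0,0,-0.12,0]

```text
t: 19.5
tool_pos: [0.4203, -0.3532, 0.4066]
tool_rot: [2.218, 2.218, -0.0]
contact_force: [-0.5, -0.1, 0.9]
opening: 0.0599
grip_force: 0.0
```

>>> apply_moves:
  plan:
    - [0.085,0.01,0.006,0,-0.1]
    - [0.085,0.04,0.025,0,-0.22]
    - [0.085,0.07,0.043,0,-0.34]
    - [0.085,0.1,0.062,0,-0.46]
    - [0.085,0.13,0.08,0,-0.58]
    - [0.085,0.16,0.1,0,-0.7]
    - [0.085,0.19,0.117,0,-0.82]
    - [0.085,0.22,0.136,0,-0.94]
    - [0.085,0.25,0.154,0,-1.06]
    - [0.085,0.28,0.172,0,-1.18]
    - [0.085,0.315,0.194,0,-1.3]
    - [0.085,0.339,0.209,0,-1.417]

```text
t: 20.5
tool_pos: [0.6299, -0.0112, 0.4025]
tool_rot: [-0.23, -3.133, -0.001]
contact_force: [0.5, -0.3, -0.7]
opening: 0.0849
grip_force: 0.0
```

>>> apply_moves:
  plan:
    - [0.085,0,0,0,0]
    - [0.085,0,0,0,0]

```text
t: 20.67
tool_pos: [0.6293, -0.0126, 0.4022]
tool_rot: [-0.238, -3.131, 0.0]
contact_force: [-0.7, -0.4, 0.4]
opening: 0.085
grip_force: 0.0
```

Run:
```python
from h import *
print(wristpose().round(3), telemetry.get_obs()["q"].round(2))
look("wrist",["jar","tile_blue","tile_green","tile_red","rack"],"w2")
look("scene",["jar","wheel"]); look("side",["jar","vase_red","vase_green","vase_blue","tile_red","tile_blue"],"s2")
cv2.imwrite("pics/a2.png",cv2.resize(np.hstack([cv2.imread("pics/w2.png"),cv2.imread("pics/s2.png")]),(800,300)))
```

```text
[[-0.988  0.151 -0.001  0.629]
 [ 0.151  0.988 -0.    -0.013]
 [ 0.001 -0.    -1.     0.402]
 [ 0.     0.     0.     1.   ]] [-0.14  0.06  1.6  -0.    1.47 -1.56]
jar 0.83 4092 z [0.033 0.075 0.077] top [ 0.628 -0.014  0.075] circ [ 0.628 -0.014] 0.028 rect [ 6.2900e-01 -1.4000e-02  5.4000e-02  5.4000e-02  6.9515e+01]
tile_blue 0.65 4486 z [0.02  0.021 0.023] top [ 0.62  -0.08   0.021] circ [ 0.622 -0.08 ] 0.046 rect [ 6.2200e-01 -7.8000e-02  7.2000e-02  6.6000e-02  8.1536e+01]
tile_green 0.91 5272 z [0.02  0.021 0.023] top [ 0.561 -0.001  0.021] circ [ 0.562 -0.001] 0.045 rect [ 5.620e-01 -1.000e-03  6.600e-02  6.600e-02  8.136e+01]
tile_red 0.8 4489 z [0.02  0.021 0.023] top [0.641 0.055 0.021] circ [0.642 0.055] 0.045 rect [6.4200e-01 5.5000e-02 6.6000e-02 6.6000e-02 8.1438e+01]
rack 0.89 33657 z [0.014 0.016 0.066] top [ 0.678 -0.019  0.065] circ [ 0.679 -0.019] 0.12 rect [ 6.5000e-01 -1.5000e-02  2.3900e-01  6.9000e-02  8.1385e+01]
jar 0.64 1055 z [0.027 0.069 0.076] top [ 0.631 -0.01   0.074] circ [ 0.63  -0.011] 0.028 rect [ 6.3000e-01 -1.1000e-02  5.4000e-02  5.2000e-02  2.01
[... 403 characters left out ...]
-0.355] 0.019 rect [ 4.1900e-01 -3.5400e-01  3.6000e-02  3.5000e-02  4.4088e+01]
vase_green 0.79 2528 z [0.03  0.093 0.152] top [ 0.527 -0.354  0.151] circ [ 0.528 -0.354] 0.019 rect [ 5.2900e-01 -3.5400e-01  3.5000e-02  3.5000e-02  4.7522e+01]
vase_blue 0.64 2889 z [0.031 0.095 0.152] top [ 0.418 -0.355  0.151] circ [ 0.419 -0.355] 0.019 rect [ 4.1900e-01 -3.5400e-01  3.6000e-02  3.5000e-02  5.6796e+01]
tile_red 0.76 290 z [0.022 0.024 0.026] top [0.634 0.061 0.024] circ [0.643 0.054] 0.043 rect [ 0.632  0.066  0.086  0.046 42.348]
tile_blue 0.81 737 z [0.019 0.024 0.025] top [ 0.62  -0.083  0.024] circ [ 0.62  -0.082] 0.045 rect [ 6.2200e-01 -8.1000e-02  6.8000e-02  6.8000e-02  8.1439e+01]
```

View pics/a2.png

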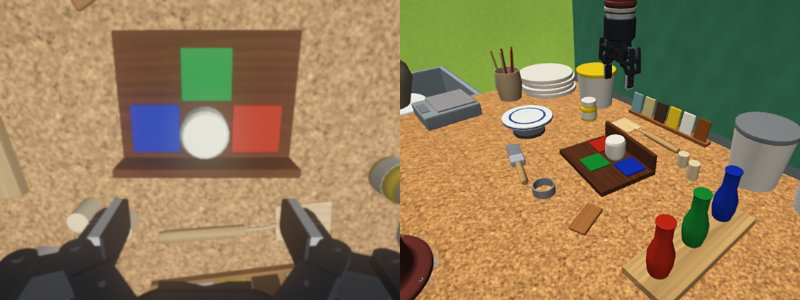

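>>> apply_moves:
  plan:
    - [0.085,0,0,0.02,0]
    - [0.085,0,0,0.05,0]
    - [0.085,0,0,0.08,0]
    - [0.085,0,0,0.11,0]
    - [0.085,0,0,0.13,0]
    - [0.085,0,0,0.15,0]
    - [0.085,0,0,0.165,0]
    - [0.085,0,0,0.178,0]
    - [0.085,0,0,0.188,0]
    - [0.085,0,0,0.194,0]
    - [0.085,0,0,0.196,0]
    - [0.085,0,0,0.196,0]

```text
t: 22.47
tool_pos: [0.6292, -0.014, 0.2068]
tool_rot: [0.241, 3.132, -0.0]
contact_force: [-0.6, 0.4, 0.2]
opening: 0.0849
grip_force: 0.0
```

>>> apply_moves:
  plan:
    - [0.075,0,0,0,0]
    - [0.068,0,0,0,0]
    - [0.063,0,0,0,0]
    - [0.058,0,0,0,0]
    - [0.05,0,0,0,0]
    - [0.05,0,0,0,0]
    - [0.05,0,0,0,0]
  newtons: 40

```text
t: 23.05
tool_pos: [0.6295, -0.014, 0.208]
tool_rot: [0.241, 3.131, -0.0]
contact_force: [-0.7, 0.9, 5.4]
opening: 0.0588
grip_force: 42.6
```

>>> apply_moves:
  plan:
    - [0.05,0,0,-0.003,0]
    - [0.05,0,0,-0.01,0]
    - [0.05,0,0,-0.025,0]
    - [0.05,0,0,-0.05,0]
    - [0.05,0,0,-0.08,0]
    - [0.05,0,0,-0.11,0]
    - [0.05,0,0,-0.14,0]
    - [0.05,0,0,-0.16,0]
    - [0.05,0,0,-0.17,0]
    - [0.05,0,0,-0.17,0]

```text
t: 23.88
tool_pos: [0.6295, -0.014, 0.381]
tool_rot: [0.241, 3.126, -0.001]
contact_force: [0.4, -0.2, -0.2]
opening: 0.0587
grip_force: 43.3
```

>>> apply_moves:
  plan:
    - [0.05,0.004,0.01,0,0]
    - [0.05,0.014,0.03,0,0]
    - [0.05,0.028,0.06,0,0]
    - [0.05,0.042,0.09,0,0]
    - [0.05,0.057,0.12,0,0]
    - [0.05,0.071,0.15,0,0]
    - [0.05,0.085,0.18,0,0]
    - [0.05,0.099,0.21,0,0]
    - [0.05,0.113,0.24,0,0]
    - [0.05,0.127,0.27,0,0]
    - [0.05,0.141,0.3,0,0]
    - [0.05,0.147,0.311,0,0]

```text
t: 24.88
tool_pos: [0.5288, 0.3194, 0.3734]
tool_rot: [-0.235, -3.127, 0.001]
contact_force: [-0.4, 1.0, -1.9]
opening: 0.0584
grip_force: 43.4
```

>>> apply_moves:
  plan:
    - [0.05,0,0,0,0]
    - [0.05,0,0,0,0]

```text
t: 25.05
tool_pos: [0.5305, 0.3162, 0.3744]
tool_rot: [-0.239, -3.129, 0.004]
contact_force: [-0.1, -0.4, -0.8]
opening: 0.0584
grip_force: 43.4
```

Run:
```python
from h import *
print(wristpose().round(4)[:3,3])
for c in("wrist","scene","side"): look(c,["wheel","jar"],"x"+c)
cv2.imwrite("pics/a3.png",cv2.resize(np.vstack([np.hstack([cv2.imread("pics/xwrist.png"),cv2.imread("pics/xscene.png")]),np.hstack([cv2.imread("pics/xside.png"),0*cv2.imread("pics/xside.png")])]),(800,600)))
# wheel top from all flat points near z=.06
for c in("scene","side","wrist"):
    T=wristpose();p=eyes.get_image(c);Tw=T@p["hand_eye"] if c=="wrist" else p["pose"]
    P=world(p,np.ones((420,560),bool),Tw)
    P=P[(abs(P[:,2]-.061)<.004)&(np.hypot(P[:,0]-.53,P[:,1]-.316)<.11)]
    H=cv2.convexHull(P[:,:2].astype(np.float32))[:,0]
    print(c,len(P),cv2.minEnclosingCircle(H),np.percentile(P,[0.2,99.8],axis=0).round(3).tolist())
```

```text
[0.5305 0.3162 0.3744]
wheel 0.78 26601 z [0.058 0.06  0.061] top [0.508 0.316 0.06 ] circ [0.529 0.313] 0.085 rect [ 0.517  0.314  0.169  0.145 83.154]
jar None
wheel 0.69 6624 z [0.052 0.059 0.061] top [0.535 0.317 0.06 ] circ [0.53  0.314] 0.086 rect [ 0.531  0.315  0.167  0.168 46.4  ]
jar 0.98 1751 z [0.189 0.234 0.244] top [0.535 0.315 0.242] circ [0.533 0.316] 0.028 rect [ 0.534  0.313  0.055  0.046 29.473]
wheel 0.96 2476 z [0.007 0.062 0.064] top [0.525 0.306 0.063] circ [0.528 0.311] 0.086 rect [ 0.527  0.31   0.166  0.168 37.426]
jar 0.67 487 z [0.192 0.218 0.247] top [0.515 0.309 0.247] circ [0.52  0.311] 0.02 rect [5.1500e-01 3.1300e-01 4.0000e-02 2.0000e-02 6.7299e+01]
scene 6052 ((0.5301015377044678, 0.3140944242477417), 0.08599353581666946) [[0.447, 0.233, 0.057], [0.613, 0.398, 0.062]]
side 1863 ((0.5299443602561951, 0.3114948272705078), 0.08722012490034103) [[0.445, 0.227, 0.057], [0.611, 0.394, 0.065]]
wrist 26378 ((0.5288720726966858, 0.3130592405796051), 0.08500374853610992) [[0.446, 0.23, 0.058], [0.59, 0.395, 0.062]]
```

View pics/a3.png

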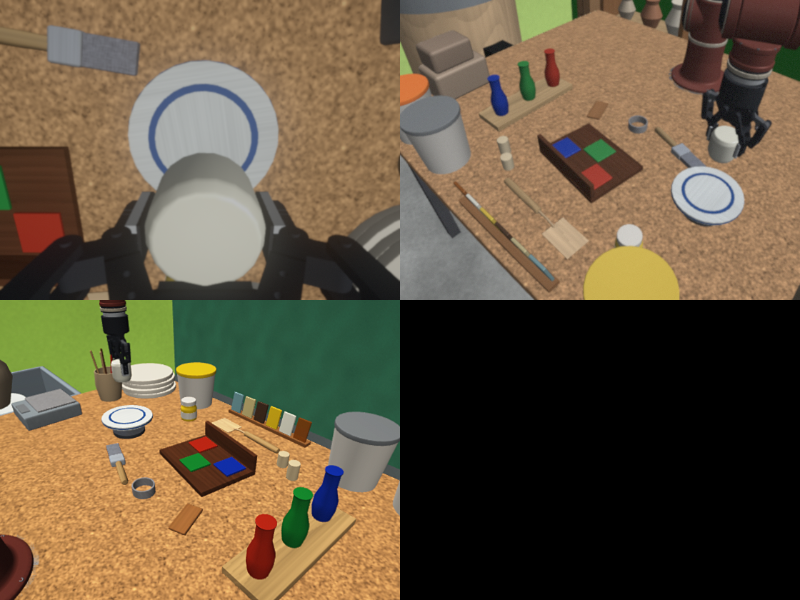

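>>> apply_moves:
  plan:
    - [0.05,0,-0.0025,0.01,0]
    - [0.05,0,-0.0025,0.025,0]
    - [0.05,0,-0.0025,0.045,0]
    - [0.05,0,-0.0025,0.065,0]
    - [0.05,0,-0.0025,0.085,0]
    - [0.05,0,-0.0025,0.1,0]
    - [0.05,0,-0.0025,0.11,0]
    - [0.05,0,-0.0025,0.117,0]
    - [0.05,0,-0.0025,0.121,0]
    - [0.05,0,-0.0025,0.123,0]
    - [0.05,0,-0.0025,0.124,0]
    - [0.05,0,-0.0025,0.124,0]

```text
t: 26.65
tool_pos: [0.5313, 0.3135, 0.2535]
tool_rot: [0.241, 3.131, 0.001]
contact_force: [-1.0, -0.8, -1.7]
opening: 0.0584
grip_force: 43.4
```

>>> apply_moves:
  plan:
    - [0.05,0,0,0.001,0]
    - [0.05,0,0,0.0015,0]
    - [0.05,0,0,0.002,0]
    - [0.05,0,0,0.002,0]

```text
t: 26.98
tool_pos: [0.5313, 0.3136, 0.2521]
tool_rot: [0.241, 3.131, 0.001]
contact_force: [-1.1, -1.8, 5.0]
opening: 0.0585
grip_force: 43.9
```

>>> apply_moves:
  plan:
    - [0.06,0,0,0,0]
    - [0.064,0,0,0,0]
    - [0.07,0,0,0,0]
    - [0.08,0,0,0,0]
    - [0.085,0,0,0,0]
    - [0.085,0,0,-0.005,0]
    - [0.085,0,0,-0.02,0]
    - [0.085,0,0,-0.045,0]
    - [0.085,0,0,-0.075,0]
    - [0.085,0,0,-0.105,0]
    - [0.085,0,0,-0.135,0]
    - [0.085,0,0,-0.15,0]

```text
t: 27.98
tool_pos: [0.5315, 0.3136, 0.406]
tool_rot: [0.241, 3.126, 0.005]
contact_force: [0.9, 0.7, 1.3]
opening: 0.0853
grip_force: 0.0
```

Run:
```python
from h import *
for c in("wrist","scene","side"): look(c,["wheel","jar"])
```

```text
wheel None
jar 0.64 5257 z [0.084 0.119 0.121] top [0.53  0.313 0.119] circ [0.53  0.313] 0.028 rect [ 0.531  0.313  0.054  0.054 45.236]
wheel 0.62 5023 z [0.051 0.059 0.061] top [0.546 0.321 0.059] circ [0.531 0.315] 0.085 rect [ 0.533  0.315  0.164  0.168 15.71 ]
jar 0.88 1557 z [0.061 0.114 0.121] top [0.533 0.315 0.119] circ [0.532 0.314] 0.028 rect [5.3300e-01 3.1400e-01 5.4000e-02 5.3000e-02 5.8598e+01]
wheel 0.81 2033 z [0.008 0.062 0.064] top [0.519 0.295 0.063] circ [0.529 0.31 ] 0.085 rect [ 0.525  0.304  0.155  0.166 59.446]
jar 0.85 753 z [0.062 0.103 0.123] top [0.529 0.309 0.122] circ [0.532 0.311] 0.029 rect [0.53  0.309 0.051 0.054 5.968]
```

>>> apply_moves:
  plan:
    - [0.06,0,-0.02,0,0.1]
    - [0.06,0.001,-0.055,0,0.22]
    - [0.06,0.001,-0.09,0,0.34]
    - [0.06,0.002,-0.125,0,0.46]
    - [0.06,0.002,-0.16,0,0.58]
    - [0.06,0.003,-0.195,0,0.7]
    - [0.06,0.003,-0.23,0,0.82]
    - [0.06,0.003,-0.265,0,0.94]
    - [0.06,0.004,-0.305,0,1.06]
    - [0.06,0.004,-0.345,0,1.18]
    - [0.06,0.005,-0.385,0,1.3]
    - [0.06,0.005,-0.42,0,1.417]

```text
t: 29.43
tool_pos: [0.4607, -0.1029, 0.3999]
tool_rot: [-2.228, -2.214, 0.001]
contact_force: [0.1, -0.7, -1.0]
opening: 0.0599
grip_force: 0.0
```

>>> apply_moves:
  plan:
    - [0.06,-0.035,-0.006,0,0]
    - [0.06,-0.07,-0.012,0,0]
    - [0.06,-0.105,-0.018,0,0]
    - [0.06,-0.14,-0.024,0,0]
    - [0.06,-0.175,-0.03,0,0]
    - [0.06,-0.21,-0.036,0,0]
    - [0.06,-0.24,-0.041,0,0]
    - [0.06,-0.25,-0.042,0,0]
    - [0.06,-0.252,-0.042,0,0]
    - [0.06,-0.252,-0.042,0,0]

```text
t: 30.27
tool_pos: [0.4196, -0.3529, 0.3998]
tool_rot: [-2.221, -2.219, -0.001]
contact_force: [0.1, 0.5, 0.3]
opening: 0.06
grip_force: 0.0
```

Run:
```python
from h import *
print(wristpose().round(4))
look("wrist",["vase_red","vase_green"])
```

```text
[[ 8.000e-04  1.000e+00 -9.000e-04  4.196e-01]
 [ 1.000e+00 -8.000e-04  1.700e-03 -3.529e-01]
 [ 1.700e-03 -9.000e-04 -1.000e+00  3.998e-01]
 [ 0.000e+00  0.000e+00  0.000e+00  1.000e+00]]
vase_red 0.85 4616 z [0.06  0.148 0.151] top [ 0.419 -0.353  0.15 ] circ [ 0.419 -0.353] 0.018 rect [ 0.419 -0.353  0.035  0.036  0.785]
vase_green 0.73 5996 z [0.049 0.123 0.15 ] top [ 0.528 -0.352  0.149] circ [ 0.529 -0.352] 0.019 rect [ 5.290e-01 -3.520e-01  3.600e-02  3.700e-02  5.785e+01]
```

>>> apply_moves:
  plan:
    - [0.06,0,0,0.02,0]
    - [0.06,0,0,0.045,0]
    - [0.06,0,0,0.07,0]
    - [0.06,0,0,0.09,0]
    - [0.06,0,0,0.105,0]
    - [0.06,0,0,0.113,0]
    - [0.06,0,0,0.118,0]
    - [0.05,0,0,0.118,0]
    - [0.042,0,0,0.118,0]
    - [0.036,0,0,0.118,0]
    - [0.03,0,0,0.118,0]
    - [0.02,0,0,0.118,0]
  newtons: 50

```text
t: 31.42
tool_pos: [0.4201, -0.3534, 0.2845]
tool_rot: [2.22, 2.219, -0.0]
contact_force: [-1.0, 0.4, 4.6]
opening: 0.0334
grip_force: 48.6
```

>>> apply_moves:
  plan:
    - [0.02,0,0,0,0]
    - [0.02,0,0,0,0]
    - [0.02,0,0,-0.005,0]
    - [0.02,0,0,-0.015,0]
    - [0.02,0,0,-0.03,0]
    - [0.02,0,0,-0.055,0]
    - [0.02,0,0,-0.08,0]
    - [0.02,0,0,-0.1,0]
    - [0.02,0,0,-0.11,0]
    - [0.02,0,0,-0.11,0]

```text
t: 32.25
tool_pos: [0.42, -0.3533, 0.396]
tool_rot: [2.218, 2.218, -0.0]
contact_force: [-0.5, -0.6, -2.5]
opening: 0.0337
grip_force: 50.1
```

>>> apply_moves:
  plan:
    - [0.02,0.01,0,0,0]
    - [0.02,0.035,0,0,0]
    - [0.02,0.07,0.003,0,0]
    - [0.02,0.105,0.014,0,0]
    - [0.02,0.14,0.032,0,0]
    - [0.02,0.17,0.055,0,0]
    - [0.02,0.2,0.079,0,0]
    - [0.02,0.23,0.103,0,0]
    - [0.02,0.26,0.127,0,0]
    - [0.02,0.29,0.151,0,0]
    - [0.02,0.32,0.171,0,0]
    - [0.02,0.35,0.191,0,0]

```text
t: 33.25
tool_pos: [0.6106, -0.0004, 0.3896]
tool_rot: [-2.218, -2.219, 0.005]
contact_force: [0.3, -1.3, -2.4]
opening: 0.0332
grip_force: 50.2
```

>>> apply_moves:
  plan:
    - [0.02,0.03,0.015,0,0]
    - [0.02,0.05,0.026,0,0]
    - [0.02,0.058,0.0305,0.01,0]
    - [0.02,0.058,0.0305,0.03,0]
    - [0.02,0.058,0.0305,0.055,0]
    - [0.02,0.058,0.0305,0.078,0]
    - [0.02,0.058,0.0305,0.093,0]
    - [0.02,0.058,0.0305,0.1,0]
    - [0.02,0.058,0.0305,0.104,0]
    - [0.02,0.058,0.0305,0.106,0]
    - [0.02,0.058,0.0305,0.1065,0]
    - [0.02,0.058,0.0305,0.1065,0]

```text
t: 34.25
tool_pos: [0.6416, 0.055, 0.2874]
tool_rot: [2.22, 2.22, 0.002]
contact_force: [-0.9, -0.0, -2.1]
opening: 0.034
grip_force: 50.4
```

>>> apply_moves:
  plan:
    - [0.02,0,0,0.0005,0]
    - [0.02,0,0,0.001,0]
    - [0.02,0,0,0.0015,0]
    - [0.02,0,0,0.0015,0]

```text
t: 34.58
tool_pos: [0.6417, 0.0551, 0.2865]
tool_rot: [2.22, 2.22, 0.003]
contact_force: [-1.1, 0.5, 5.7]
opening: 0.0336
grip_force: 49.4
```

Contact; release, rise, and go to green on the board at (0.529, −0.353).

>>> apply_moves:
  plan:
    - [0.034,0,0,0,0]
    - [0.038,0,0,0,0]
    - [0.045,0,0,0,0]
    - [0.06,0,0,0,0]
    - [0.06,0,0,0,0]
    - [0.06,0,0,-0.01,0]
    - [0.06,0,0,-0.03,0]
    - [0.06,0,0,-0.05,0]
    - [0.06,0,0,-0.07,0]
    - [0.06,0,0,-0.09,0]
    - [0.06,0,0,-0.11,0]
    - [0.06,0,0,-0.118,0]

```text
t: 35.58
tool_pos: [0.6417, 0.0551, 0.4073]
tool_rot: [2.218, 2.218, 0.006]
contact_force: [0.4, -0.3, 1.7]
opening: 0.0603
grip_force: 0.0
```

>>> apply_moves:
  plan:
    - [0.06,-0.01,-0.002,0,0]
    - [0.06,-0.05,-0.014,0,0]
    - [0.06,-0.09,-0.026,0,0]
    - [0.06,-0.13,-0.037,0,0]
    - [0.06,-0.17,-0.048,0,0]
    - [0.06,-0.21,-0.06,0,0]
    - [0.06,-0.25,-0.071,0,0]
    - [0.06,-0.29,-0.082,0,0]
    - [0.06,-0.33,-0.094,0,0]
    - [0.06,-0.37,-0.105,0,0]
    - [0.06,-0.4,-0.112,0,0]
    - [0.06,-0.408,-0.112,0,0]

```text
t: 36.58
tool_pos: [0.5267, -0.3573, 0.4007]
tool_rot: [-2.226, -2.214, 0.003]
contact_force: [0.2, 0.4, 0.2]
opening: 0.0601
grip_force: 0.0
```

>>> apply_moves:
  plan:
    - [0.06,0,0,0.02,0]
    - [0.06,0,0,0.045,0]
    - [0.06,0,0,0.07,0]
    - [0.06,0,0,0.09,0]
    - [0.06,0,0,0.105,0]
    - [0.06,0,0,0.114,0]
    - [0.06,0,0,0.12,0]
    - [0.05,0,0,0.12,0]
    - [0.042,0,0,0.12,0]
    - [0.036,0,0,0.12,0]
    - [0.03,0,0,0.12,0]
    - [0.02,0,0,0.12,0]

```text
t: 37.58
tool_pos: [0.5296, -0.3533, 0.2846]
tool_rot: [2.219, 2.219, 0.0]
contact_force: [-1.1, -0.5, 3.4]
opening: 0.0338
grip_force: 49.0
```

>>> apply_moves:
  plan:
    - [0.02,0,0,0,0]
    - [0.02,0,0,0,0]
    - [0.02,0,0,-0.005,0]
    - [0.02,0,0,-0.015,0]
    - [0.02,0,0,-0.03,0]
    - [0.02,0,0,-0.055,0]
    - [0.02,0,0,-0.08,0]
    - [0.02,0,0,-0.1,0]
    - [0.02,0,0,-0.11,0]
    - [0.02,0,0,-0.11,0]

```text
t: 38.42
tool_pos: [0.5297, -0.3532, 0.3972]
tool_rot: [2.217, 2.217, 0.001]
contact_force: [0.1, -0.8, -1.4]
opening: 0.0334
grip_force: 50.4
```

Run:
```python
from h import *
print(wristpose().round(4)[:3,3])
look("scene",["vase_red","tile_red","tile_green"],"s4"); look("side",["vase_red","tile_red","tile_green"],"t4")
cv2.imwrite("pics/a4.png",cv2.resize(np.hstack([cv2.imread("pics/s4.png"),cv2.imread("pics/t4.png")]),(800,300)))
```

```text
[ 0.5297 -0.3532  0.3972]
vase_red 0.89 1496 z [0.028 0.091 0.151] top [0.642 0.059 0.15 ] circ [0.641 0.058] 0.019 rect [6.4200e-01 5.8000e-02 3.4000e-02 3.3000e-02 8.4439e+01]
tile_red 0.64 386 z [0.015 0.02  0.063] top [0.691 0.087 0.064] circ [0.69  0.081] 0.022 rect [6.9000e-01 8.1000e-02 4.5000e-02 2.0000e-03 8.1521e+01]
tile_green 0.91 350 z [0.015 0.02  0.023] top [0.552 0.011 0.021] circ [0.563 0.001] 0.044 rect [5.6200e-01 2.0000e-03 6.7000e-02 6.6000e-02 8.3143e+01]
vase_red 0.61 1043 z [0.033 0.089 0.154] top [0.638 0.05  0.154] circ [0.64  0.053] 0.017 rect [6.4100e-01 5.2000e-02 3.3000e-02 2.9000e-02 4.8988e+01]
tile_red 0.59 312 z [0.019 0.024 0.026] top [0.634 0.045 0.024] circ [0.642 0.054] 0.044 rect [6.4300e-01 5.4000e-02 6.9000e-02 6.7000e-02 8.1023e+01]
tile_green 0.56 695 z [0.018 0.024 0.026] top [ 0.561 -0.004  0.024] circ [ 0.563 -0.004] 0.046 rect [ 5.6200e-01 -2.0000e-03  6.9000e-02  6.8000e-02  8.1647e+01]
```

View pics/a4.png

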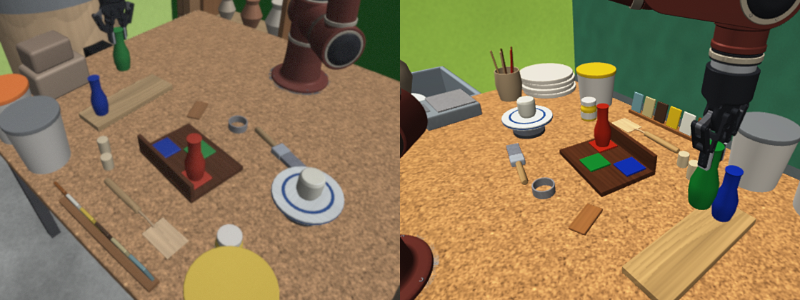

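>>> apply_moves:
  plan:
    - [0.02,0.01,0,0,0]
    - [0.02,0.035,0.003,0,0]
    - [0.02,0.07,0.006,0,0]
    - [0.02,0.105,0.01,0,0]
    - [0.02,0.14,0.013,0,0]
    - [0.02,0.175,0.016,0,0]
    - [0.02,0.21,0.02,0,0]
    - [0.02,0.245,0.023,0,0]
    - [0.02,0.28,0.026,0,0]
    - [0.02,0.315,0.03,0,0]
    - [0.02,0.342,0.0325,0,0]
    - [0.02,0.352,0.0325,0,0]

```text
t: 39.82
tool_pos: [0.5613, 0.0029, 0.3926]
tool_rot: [-2.216, -2.225, -0.002]
contact_force: [0.5, 0.4, -2.5]
opening: 0.0336
grip_force: 50.4
```

>>> apply_moves:
  plan:
    - [0.02,0,0,0.01,0]
    - [0.02,0,0,0.03,0]
    - [0.02,0,0,0.055,0]
    - [0.02,0,0,0.078,0]
    - [0.02,0,0,0.093,0]
    - [0.02,0,0,0.1,0]
    - [0.02,0,0,0.104,0]
    - [0.02,0,0,0.106,0]
    - [0.02,0,0,0.1065,0]
    - [0.02,0,0,0.107,0]
    - [0.02,0,0,0.1075,0]
    - [0.02,0,0,0.108,0]

```text
t: 40.82
tool_pos: [0.5623, -0.001, 0.2866]
tool_rot: [2.22, 2.22, 0.003]
contact_force: [-1.5, 0.0, 4.8]
opening: 0.0336
grip_force: 49.7
```

>>> apply_moves:
  plan:
    - [0.02,0,0,0,0]
    - [0.02,0,0,0,0]

```text
t: 40.98
tool_pos: [0.5623, -0.001, 0.2866]
tool_rot: [2.22, 2.22, 0.003]
contact_force: [-1.7, 0.4, 6.6]
opening: 0.0335
grip_force: 49.4
```

Now release and go to blue at (0.640, −0.353).

>>> apply_moves:
  plan:
    - [0.034,0,0,0,0]
    - [0.038,0,0,0,0]
    - [0.045,0,0,0,0]
    - [0.06,0,0,0,0]
    - [0.06,0,0,0,0]
    - [0.06,0,0,-0.01,0]
    - [0.06,0,0,-0.03,0]
    - [0.06,0,0,-0.05,0]
    - [0.06,0,0,-0.07,0]
    - [0.06,0,0,-0.09,0]
    - [0.06,0,0,-0.11,0]
    - [0.06,0,0,-0.118,0]

```text
t: 41.98
tool_pos: [0.5622, -0.0009, 0.407]
tool_rot: [2.218, 2.218, 0.005]
contact_force: [0.9, 0.6, 0.9]
opening: 0.0597
grip_force: 0.0
```

>>> apply_moves:
  plan:
    - [0.06,-0.01,0.002,0,0]
    - [0.06,-0.045,0.01,0,0]
    - [0.06,-0.08,0.018,0,0]
    - [0.06,-0.115,0.026,0,0]
    - [0.06,-0.15,0.034,0,0]
    - [0.06,-0.185,0.042,0,0]
    - [0.06,-0.22,0.05,0,0]
    - [0.06,-0.255,0.058,0,0]
    - [0.06,-0.29,0.066,0,0]
    - [0.06,-0.325,0.074,0,0]
    - [0.06,-0.347,0.078,0,0]
    - [0.06,-0.352,0.078,0,0]

```text
t: 42.98
tool_pos: [0.639, -0.3574, 0.3997]
tool_rot: [-2.224, -2.215, 0.003]
contact_force: [-0.2, -0.3, -0.4]
opening: 0.0599
grip_force: 0.0
```

>>> apply_moves:
  plan:
    - [0.06,0,0,0.02,0]
    - [0.06,0,0,0.045,0]
    - [0.06,0,0,0.07,0]
    - [0.06,0,0,0.09,0]
    - [0.06,0,0,0.105,0]
    - [0.06,0,0,0.114,0]
    - [0.06,0,0,0.12,0]
    - [0.05,0,0,0.12,0]
    - [0.042,0,0,0.12,0]
    - [0.036,0,0,0.12,0]
    - [0.03,0,0,0.12,0]
    - [0.02,0,0,0.12,0]

```text
t: 43.98
tool_pos: [0.6401, -0.3532, 0.2848]
tool_rot: [2.219, 2.22, 0.001]
contact_force: [-1.3, 0.7, 3.2]
opening: 0.0338
grip_force: 49.0
```

>>> apply_moves:
  plan:
    - [0.02,0,0,0,0]
    - [0.02,0,0,0,0]
    - [0.02,0,0,-0.005,0]
    - [0.02,0,0,-0.015,0]
    - [0.02,0,0,-0.03,0]
    - [0.02,0,0,-0.055,0]
    - [0.02,0,0,-0.08,0]
    - [0.02,0,0,-0.1,0]
    - [0.02,0,0,-0.11,0]
    - [0.02,0,0,-0.11,0]

```text
t: 44.82
tool_pos: [0.6401, -0.3532, 0.3976]
tool_rot: [2.217, 2.217, 0.002]
contact_force: [0.2, -0.4, -3.4]
opening: 0.0334
grip_force: 50.2
```

Run:
```python
from h import *
print(wristpose().round(4)[:3,3])
look("scene",["vase_green","tile_blue"]); look("side",["vase_green","tile_blue"])
```

```text
[ 0.6401 -0.3532  0.3976]
vase_green 0.67 909 z [0.034 0.111 0.152] top [0.563 0.003 0.15 ] circ [0.562 0.002] 0.02 rect [5.6200e-01 3.0000e-03 3.6000e-02 3.5000e-02 3.2526e+01]
tile_blue 0.78 613 z [0.016 0.021 0.023] top [ 0.616 -0.075  0.021] circ [ 0.618 -0.076] 0.041 rect [ 6.1600e-01 -7.6000e-02  6.8000e-02  5.3000e-02  8.0402e+01]
vase_green 0.96 1353 z [0.029 0.09  0.154] top [ 0.56  -0.003  0.154] circ [ 0.562 -0.002] 0.02 rect [ 5.620e-01 -2.000e-03  3.700e-02  3.500e-02  4.435e+00]
tile_blue 0.98 702 z [0.019 0.024 0.026] top [ 0.619 -0.084  0.024] circ [ 0.619 -0.084] 0.043 rect [ 6.200e-01 -8.200e-02  6.900e-02  6.700e-02  8.082e+01]
```

>>> apply_moves:
  plan:
    - [0.02,0.01,-0.001,0,0]
    - [0.02,0.03,-0.002,0,0]
    - [0.02,0.06,-0.004,0,0]
    - [0.02,0.09,-0.006,0,0]
    - [0.02,0.12,-0.008,0,0]
    - [0.02,0.15,-0.011,0,0]
    - [0.02,0.18,-0.013,0,0]
    - [0.02,0.21,-0.015,0,0]
    - [0.02,0.24,-0.018,0,0]
    - [0.02,0.262,-0.02,0,0]
    - [0.02,0.272,-0.02,0,0]
    - [0.02,0.272,-0.02,0,0]

```text
t: 46.12
tool_pos: [0.6193, -0.0784, 0.3923]
tool_rot: [-2.217, -2.224, -0.0]
contact_force: [0.0, -0.1, -3.3]
opening: 0.0338
grip_force: 50.3
```

>>> apply_moves:
  plan:
    - [0.02,0,0,0.01,0]
    - [0.02,0,0,0.03,0]
    - [0.02,0,0,0.055,0]
    - [0.02,0,0,0.078,0]
    - [0.02,0,0,0.093,0]
    - [0.02,0,0,0.1,0]
    - [0.02,0,0,0.104,0]
    - [0.02,0,0,0.106,0]
    - [0.02,0,0,0.1065,0]
    - [0.02,0,0,0.107,0]
    - [0.02,0,0,0.1075,0]
    - [0.02,0,0,0.108,0]

```text
t: 47.12
tool_pos: [0.6203, -0.081, 0.2867]
tool_rot: [2.22, 2.22, 0.002]
contact_force: [-1.1, -0.4, 4.4]
opening: 0.0335
grip_force: 49.9
```

>>> apply_moves:
  plan:
    - [0.02,0,0,0,0]
    - [0.02,0,0,0,0]

```text
t: 47.28
tool_pos: [0.6203, -0.081, 0.2867]
tool_rot: [2.219, 2.22, 0.002]
contact_force: [-0.8, -0.4, 6.0]
opening: 0.0337
grip_force: 49.7
```

>>> apply_moves:
  plan:
    - [0.034,0,0,0,0]
    - [0.038,0,0,0,0]
    - [0.045,0,0,0,0]
    - [0.06,0,0,0,0]
    - [0.06,0,0,0,0]
    - [0.06,0,0,-0.01,0]
    - [0.06,0,0,-0.03,0]
    - [0.06,0,0,-0.05,0]
    - [0.06,0,0,-0.07,0]
    - [0.06,0,0,-0.09,0]
    - [0.06,0,0,-0.11,0]
    - [0.06,0,0,-0.12,0]

```text
t: 48.28
tool_pos: [0.6201, -0.081, 0.4088]
tool_rot: [2.218, 2.218, 0.004]
contact_force: [0.2, -0.4, 0.2]
opening: 0.0597
grip_force: 0.0
```

>>> apply_moves:
  plan:
    - [0.06,0.01,0,-0.01,0]
    - [0.06,0.04,-0.01,-0.02,0]
    - [0.06,0.07,-0.02,-0.02,0]
    - [0.06,0.08,-0.02,-0.02,0]
    - [0.06,0.08,-0.02,-0.02,0]
    - [0.06,0.08,-0.02,-0.02,0]
    - [0.06,0.08,-0.02,-0.02,0]
    - [0.06,0.08,-0.02,-0.02,0]

```text
t: 48.95
tool_pos: [0.5999, -0.0018, 0.424]
tool_rot: [-2.222, -2.22, 0.001]
contact_force: [0.6, -0.2, 0.1]
opening: 0.0599
grip_force: 0.0
```

Run:
```python
from h import *
look("wrist",["vase_blue","vase_green","vase_red","tile_blue","tile_red","tile_green"],"w5")
look("side",["vase_blue","jar"],"s5")
cv2.imwrite("pics/a5.png",cv2.resize(np.hstack([cv2.imread("pics/w5.png"),cv2.imread("pics/s5.png")]),(800,300)))
```

```text
vase_blue 0.9 4390 z [0.044 0.117 0.152] top [ 0.62  -0.081  0.151] circ [ 0.62  -0.082] 0.019 rect [ 0.62  -0.082  0.035  0.037  8.077]
vase_green 0.59 4014 z [0.065 0.15  0.153] top [0.562 0.    0.152] circ [ 0.561 -0.   ] 0.018 rect [ 5.6200e-01 -0.0000e+00  3.6000e-02  3.6000e-02  6.1085e+01]
vase_red 0.93 3864 z [0.074 0.151 0.153] top [0.641 0.056 0.151] circ [0.641 0.055] 0.018 rect [0.641 0.055 0.036 0.036 0.07 ]
tile_blue 0.7 1571 z [0.019 0.021 0.023] top [ 0.62  -0.065  0.022] circ [ 0.621 -0.08 ] 0.046 rect [ 6.2100e-01 -8.0000e-02  6.6000e-02  6.6000e-02  8.1571e+01]
tile_red 0.92 1419 z [0.02  0.021 0.023] top [0.631 0.068 0.022] circ [0.643 0.056] 0.045 rect [6.4300e-01 5.6000e-02 6.6000e-02 6.6000e-02 8.1289e+01]
tile_green 0.59 1517 z [0.02  0.021 0.023] top [0.571 0.013 0.022] circ [ 0.562 -0.001] 0.045 rect [ 5.6200e-01 -1.0000e-03  6.5000e-02  6.6000e-02  8.1007e+01]
vase_blue 0.79 1400 z [0.029 0.089 0.154] top [ 0.618 -0.085  0.153] circ [ 0.619 -0.084] 0.018 rect [ 6.1900e-01 -8.4000e-02  3.3000e-02  3.3000e-02  6.9505e+01]
jar 0.82 722 z [0.064 0.103 0.123] top [0.53  0.308 0.122] circ [0.53 0.31] 0.029 rect [ 0.532  0.309  0.054  0.051 17.156]
```

View pics/a5.png

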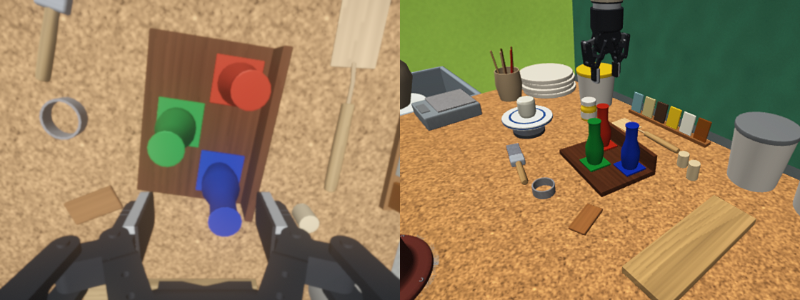

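All the vases stand upright, within about 2 mm of their tile centres. The jar is on the wheel (side view, 525,105) and the gripper is free.

```bash
python3 -c "
from station import ctrl; print(ctrl.finish_job())"
```

```text
the job is handed in; nothing more can be done
None
```

The job is handed in at about 49 s: by the last camera check, the jar stands upright in the middle of the banding wheel, each vase stands upright within about 2 mm of the centre of its own tile, and the gripper is holding nothing.

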